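Swap the milk pan for the kettle on the ger's hot plate

TASK

Put the kettle on: first lift the milk pan off the hot plate by its handle and stand it on the trivet with its whole base on it, then lift the kettle by its handle out from under the wire rack and stand it on the hot plate with its whole base on the round plate. Carry both level, set them down rather than drop them, do not knock the rack, and leave the butter box, the cup with chopsticks, the sugar bowl and the scoop on the tray where they are.

Things in the scene. Friction and masses are not known exactly. Their poses are not given: they have to be found in the camera images.
- pan: Aluminium milk pan, open, empty, 115 mm across, 66 mm high, flat base 106 mm across, about 0.27 kg with its handle. Origin: centre of its underside; z up. It starts on the hot plate. Its handle points along the pan's own -x.
- pan_handle: Handle of the pan, rigid part of it: straight black bar 18 mm wide (its y), 13 mm thick. Origin: grip point, middle of the bar's section, 100 mm from the pan's axis, 60 mm above its underside. Its -x points outward and rises 0.2 rad; the bar runs from 32 mm inward to 72 mm outward of the origin. Gripped here firmly (40 N or more) the pan stays level.
- trivet: Round dark wooden trivet with a cork top, 170 mm across, 12 mm high, fixed on the table at the robot's right. Origin: centre of its underside.
- trivet_top (a point): Centre of the trivet's upper face, 12 mm above the table; z up.
- hotplate: White single electric hot plate, 230 mm square, fixed on the table in the middle; control knob on the side towards the robot (-x). Origin: centre of its underside. Its dark round iron plate is 185 mm across, top 80 mm above the table; around it the housing's top is at 67 mm.
- hotplate_top (a point): Centre of the round plate's upper face, 80 mm above the table; z up.
- kettle: Squat stainless kettle with lid, empty, about 0.51 kg; body 150 mm across, flat base 130 mm across, shoulder at 85 mm, lid knob up to 116 mm. Origin: centre of its underside; z up. The spout points along its own +x (away from the robot), its tip 120 mm out and 95 mm up. It starts on the tray, its far half under the wire rack.
- kettle_grip: Kettle's arched handle, rigid part of it, over the middle of the lid in the plane of the spout. Origin: middle of its straight black grip, on the kettle's axis, 148 mm above its underside. Grip: 37 mm either way along x (the kettle's x), 20 mm wide (y), 16 mm thick; highest point 156 mm above the underside. Steel arms, reaching 69 mm either way along x, go down from its ends to the shoulder.
- tray: Stainless tray, 360 mm (x) by 420 mm (y), fixed on the table at the robot's left, turned to face the robot; floor 4 mm thick, lip 18 mm above the table. Origin: centre of its underside.
- rack: Wire dish rack, fixed, over the tray's far half; deck 158 mm (x) by 378 mm (y), legs at the two far corners only, feet along its sides. Origin: tray floor under the deck's centre; x points away from the open front. Its front rail is above the middle of the kettle's grip or up to 15 mm nearer the robot, 120 mm above its top: no room for a tool pointing straight down, come tilted from the front.
- rack_front (a point): Middle of the deck's front rail (8 mm rod along y), 280 mm above the tray floor; its underside is at 276 mm. Two bowls are fixed on the deck's left part, up to 75 mm above it.
- butter_box: Bystander: closed aluminium butter box with a latch, 79 x 114 x 52 mm, on the tray under the left part of the rack. Origin: centre of its underside.
- cup: Bystander: green ceramic cup, 70 mm across, 85 mm high, with a pair of chopsticks fixed in it that reach 212 mm up, on the tray's left part. Origin: centre of its underside.
- sugar_bowl: Bystander: glass sugar bowl, 88 mm across, 60 mm high, on the tray in front of the rack, left of the kettle. Origin: centre of its underside.
- scoop: Bystander: steel tea scoop, 121 mm long, 34 mm wide, 20 mm high, lying diagonally across the tray's near right corner, in front of the kettle. Origin: at its underside, near its middle.
Mind the look-alikes: they are no part of the job. Leave any red look-alike of the pan alone.

How it is judged (in metres and radians):
On the way, in this order (a step that is already met when the one before it is completed fails the run):
1. the pan is lifted off the hot plate by its handle (z of pan in the frame of hotplate_top above 0.01 m and contact force between the fingers and pan_handle above 1 N and contact force between pan and hotplate below 0.1 N), for 0.2 s.
2. the pan stands on the trivet, let go (horizontal distance between pan and trivet_top below 0.031 m and z of pan in the frame of trivet_top between -0.004 and 0.004 m and angle between pan's own z axis and vertical below 0.06 rad and linear speed of pan below 0.02 m/s and contact force between the fingers and pan below 0.2 N), for 0.2 s.
3. the kettle is lifted off the tray by its handle (z of kettle in the frame of rack above 0.012 m and contact force between the fingers and kettle_grip above 1 N and contact force between kettle and tray below 0.1 N), for 0.2 s.
At the end, for the whole second after the job is handed in: The pan stands upright, still and released on the trivet (axis within 31 mm of its centre) and the kettle likewise on the hot plate's round plate (within 27 mm of its centre); butter box, cup, sugar bowl and scoop are within 20 mm of where they began (all of step 2 and horizontal distance between kettle and hotplate_top below 0.027 m and z of kettle in the frame of hotplate_top between -0.004 and 0.004 m and angle between kettle's own z axis and vertical below 0.06 rad and linear speed of kettle below 0.02 m/s and contact force between the fingers and kettle below 0.2 N and distance of each of butter_box, cup, sugar_bowl, scoop from where it was at the start of the episode below 0.02 m); the robot touches nothing.
It fails at once if the pan or the kettle tipped more than 20 degrees (angle between any of pan, kettle's own z axis and vertical above 0.35 rad).
It fails at once if the pan or the kettle dropped (moving faster than 0.4 m/s with no finger on it) ((contact force between the fingers and pan below 0.1 N and linear speed of pan above 0.4 m/s) or (contact force between the fingers and kettle below 0.1 N and linear speed of kettle above 0.4 m/s)).
It fails at once if the rack knocked with more than 20 N (contact force between anything else and rack above 20 N).
It fails at once if a bystander moved more than 20 mm or tipped (distance of any of butter_box, cup, sugar_bowl, scoop from where it was at the start of the episode above 0.02 m or angle between any of butter_box, cup, sugar_bowl, scoop's own z axis and vertical above 0.35 rad).
It also fails if it takes over 70 s, if anything falls off the work surface, if the arm or the gripper's body presses on something with over 40 N, if the wrist force passes 120 N, or if a joint passes its speed limit or range.

ROBOT

A 6-joint arm with a two-finger parallel gripper is mounted at the origin on the work surface. World frame = base frame: x ahead of the robot, y to its left, z up, the work surface at z = 0. Lengths are in m, angles in degrees, forces in N, time in s.
With the tool pointing down it reaches from about 0.25 to 0.725 m from the base axis. Payload 9.7 kg.
Tool frame: the origin (TCP) lies between the finger pads, 19 mm behind the fingertips; this is the grasp point; z points along the fingers, y is the line along which they close (so a half turn about z gives the same grasp; the last joint's range is limited). The gripper opens to 85 mm and grips with 20 to 120 N. Pads are 22 mm wide; open, the fingers measure 114 mm over their backs; the gripper's body (76 mm by 85 mm) begins 54 mm behind the grasp point. The pads swing forward as they close: fully open they stand 13 mm farther back than shut.
Start: joints at [-76.662, 4.979, 10.078, 95.1, 0, 90], TCP at [0.127, -0.535, 0.25] pointing down, gripper open.
Joint ranges: [-179.16, 179.16], [-48.56, 103.87], [-65.8, 70.77], [-126.05, 130.52], [-82.76, 87.17], [-180, 180]. Speed limits (degrees/s): [127.2, 127.2, 147.25, 180, 180, 180].

INTERFACE

Orientations are given as [roll, pitch, yaw] about the fixed x, y, z axes, in that order (R = Rz(yaw) Ry(pitch) Rx(roll)).
In Python, from workcell import sensors, camera, camera_params, bot gives the robot as it stands.
- The arm moves only by the tool apply_moves, never from a script. Its argument "motion" is a list of rows, each an object with "jaw": the opening, from -1 (shut) to 1 (fully open); "xyz": the shift along the tool's x, y, z in mm, a list of three; "twist": the turn about the tool's z in rad. A call has 1 to 5 rows; each row is the pose to reach, as a shift and turn from the pose commanded when the call began, along the tool's axes at that moment; what a row does not reach only later rows make up. A row lasts 1/8 s, in which the tool goes at most 62.5 mm and 10.7 degrees, less where a joint would pass 70% of its speed; a pose out of reach is approached as far as the arm can. A call with a gripper value outside its range is refused whole. The fingers move at their own pace and stop on an object; "grip_force" is the grip in N (left out, the last holds). Time passes only in rows, so rows that repeat a pose let the fingers close. It gives the time, the measured TCP pose, the force, the opening and the grip force at its end, in the units of the state.
- sensors.get_obs(): the state, without advancing time (a new reading comes with each control period).
- camera(name): name is "scene" or "top" or "wrist"; returns (picture, depth): 420x560x3 uint8, red, green, blue; 420x560 float32, m along the optical axis (not along the pixel's ray), 0 where there is no reading.
- camera_params(name): a dict with "mtx" (3x3 intrinsics, pixels), "rvec" (rotation vector, rad) and "tvec" (3), from world to camera coordinates, as OpenCV has them. Camera axes: x right, y down, z forward; pixel columns grow to the right and rows downward; lengths in m; the calibration is good to about 2 mm. A picture is of the moment at which its call begins: read the wrist's pose just before it. camera_params takes no time and is no camera call; for the wrist camera it gives the pose at the moment of the call.
- bot.job_done(): hands the job in; it is judged then, once.
The state is a dict: "time": time; "q": joint angles; "qd": joint speeds; "joint_efforts": joint torques, N m; "ee_pos": TCP position; "tcp_rot": TCP orientation; "wrist_force": force on the tool from outside, world axes, zero at the start; "torque": the same for the moment, N m; "opening": finger opening in m; "grasp_force": force on a finger pad.
Only numpy, scipy, OpenCV 4.12 (cv2) and the standard library are available. Lean on these libraries where they do the work, as an engineer would, in place of code of your own. Each camera call takes 0.05 s, during which the arm holds its last target. There are 200 camera calls.

## Working session

There is one attempt and no reset: what is moved stays moved. The work goes in short steps, Python scripts to look and compute and a tool call to move; the robot and the scene stay as the last step left them, time stands still between calls to the robot, and variables do not carry over. Pictures are saved under pics/ and viewed, at most 10 in all, crops included, and the job is handed in when it is done.

Besides the shell and the picture viewer there is one more tool, called by a JSON object that holds its "api" and its "payload", one argument or row to a line. apply_moves: Moves the arm, as the interface text tells. Its arguments: {"type":"object","properties":{"motion":{"type":"array","items":{"type":"object","properties":{"jaw":{"type":"number"},"xyz":{"type":"array","items":{"type":"number"}},"twist":{"type":"number"}}}},"grip_force":{"type":"number"}},"required":["motion"]}

```bash
ls; mkdir -p pics; python3 - <<'E'
from workcell import sensors, camera, camera_params
import cv2, numpy as np
print(sensors.get_obs())
for n in ("scene","top"):
    p,d=camera(n); cv2.imwrite(f"pics/{n}0.png",p[:,:,::-1]); np.save(f"pics/{n}0.npy",d); print(n,camera_params(n))
E
```

```text
pics
{'time': 0.0, 'q': array([-7.66641953e+01,  5.01257364e+00,  1.00345876e+01,  9.50999337e+01,
       -2.59801315e-03,  8.99990133e+01]), 'qd': array([-0.02753502,  0.07364327,  0.00620306, -0.0506012 , -0.06417975,
       -0.00958328]), 'joint_efforts': array([-4.20400493e-04, -5.20389318e+01,  4.64799428e+01,  1.65115652e-02,
        1.90960975e-05,  1.58943084e-05]), 'ee_pos': array([ 0.12680297, -0.53497333,  0.24927011]), 'tcp_rot': array([-1.79922080e+02,  2.59666886e-03,  1.33367950e+01]), 'wrist_force': array([0.45323919, 0.74041258, 0.44144037]), 'torque': array([-0.00340032, -0.03063073, -0.02713432]), 'grasp_force': 0.0, 'opening': 0.08545028453635917}
scene {'mtx': array([[527.09399599,   0.        , 280.7833181 ],
       [  0.        , 527.09399599, 208.45207843],
       [  0.        ,   0.        ,   1.        ]]), 'rvec': array([ 1.5562732 ,  1.75500225, -0.89394601]), 'tvec': array([-0.02467987, -0.11820271,  1.88447967])}
top {'mtx': array([[482.35860323,   0.        , 274.22937352],
       [  0.        , 482.35860323, 219.32985758],
       [  0.        ,   0.        ,   1.        ]]), 'rvec': array([ 2.17718003, -2.19280549,  0.09231258]), 'tvec': array([0.07014462, 0.46625942, 1.63042461])}
```

View pics/scene0.png

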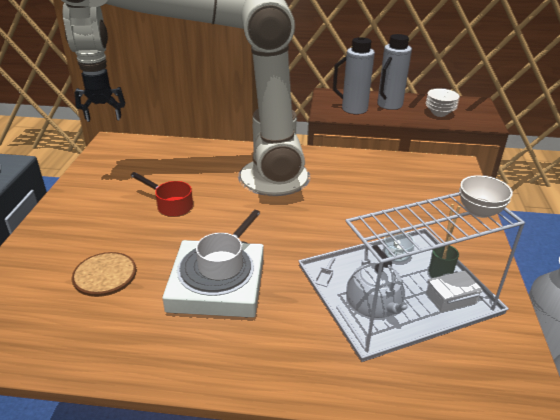

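View pics/top0.png

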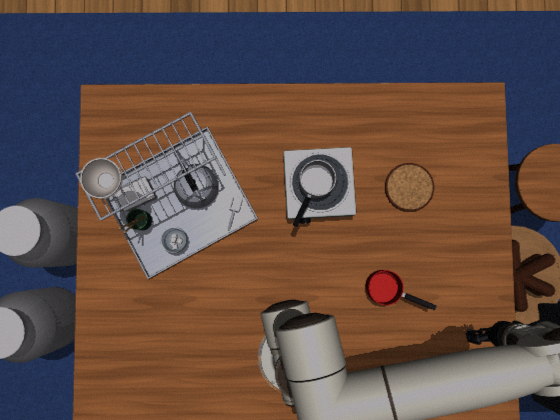

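The scene picture shows the aluminium pan on the hot plate (218,255). In the top picture it is at (318,178), with its handle towards (295,232). Other items in the top picture:
- Red look-alike pan at (384,287): not on the plate and red, so not the one meant.
- Trivet at (410,187).
- Kettle at (196,185), with its grip near (193,180), under the rack's front rail.

Next I'll confirm with an enlarged crop and measure.

```bash
cat > h.py <<'E'
import numpy as np, cv2
from workcell import camera, camera_params, sensors
from scipy.spatial.transform import Rotation as Ro
def cloud(d,P):
    K=P['mtx'];R=cv2.Rodrigues(P['rvec'])[0]
    v,u=np.mgrid[:d.shape[0],:d.shape[1]]
    c=np.stack([(u-K[0,2])/K[0,0]*d,(v-K[1,2])/K[1,1]*d,d],-1)
    w=(c-P['tvec'])@R; w[d<=0]=np.nan
    return w
def px(u,v,z,P):
    "pixel to world at height z"
    K=P['mtx'];R=cv2.Rodrigues(P['rvec'])[0]
    o=-R.T@P['tvec']; r=R.T@np.array([(u-K[0,2])/K[0,0],(v-K[1,2])/K[1,1],1])
    return o+r*(z-o[2])/r[2]
def proj(p,P): return cv2.projectPoints(np.float64(p).reshape(-1,3),P['rvec'],P['tvec'],P['mtx'],None)[0][:,0]
E
python3 - <<'E'
from h import *
P=camera_params('top');d=np.load('pics/top0.npy');im=cv2.imread('pics/top0.png');w=cloud(d,P)
def box(u0,v0,u1,v1,z0,z1):
    a=w[v0:v1,u0:u1].reshape(-1,3);c=im[v0:v1,u0:u1].reshape(-1,3)
    m=(a[:,2]>z0)&(a[:,2]<z1);return a[m],c[m]
def rep(n,a): 
    if len(a)<5: print(n,len(a));return
    r=cv2.minAreaRect(np.float32(a[:,:2]*1000)); e=cv2.minEnclosingCircle(np.float32(a[:,:2]*1000)); print(n,len(a),np.round(r[0],1),np.round(r[1],1),round(r[2],1),'circ',np.round(e[0],1),round(e[1],1),'z',np.round(np.median(a[:,2]),4))
rep('housing',box(275,140,365,225,.055,.074)[0])
rep('trivet',box(380,155,440,215,.006,.02)[0])
a,c=box(280,140,360,240,.115,.2)
rep('pan+handle',a)
dk=c.max(1)<60
rep('handle',a[dk]); rep('rim',a[~dk])
for x in a[dk][::4]: print(np.round(x*1000),end=' ')
rep('rackrail',box(70,100,230,230,.26,.3)[0])
a,c=box(150,140,235,225,.12,.18); rep('kgrip',a); rep('kgrip dark',a[c.max(1)<60])
a,c=box(160,150,235,225,.07,.1);rep('kbody',a)
k=cv2.resize(im[110:270,70:230+0],(400,400),interpolation=cv2.INTER_CUBIC);p=cv2.resize(im[140:240,270:370],(400,400),interpolation=cv2.INTER_CUBIC)
k=cv2.resize(im[130:250,140:260],(400,400),interpolation=cv2.INTER_CUBIC)
cv2.imwrite('pics/crop1.png',np.hstack([k,p]))
E
```

```text
housing 2042 [577.7 -85.9] [249.2 230.6] 2.8 circ [586.7 -84.3] 159.1 z 0.0681
trivet 1980 [ 584.7 -403.5] [206.3 208.5] 88.7 circ [ 584.3 -401.7] 139.4 z 0.0131
pan+handle 430 [550.2 -34.5] [113.  220.5] 46.9 circ [540.  -43.1] 113.6 z 0.1457
handle 256 [535.1 -59.3] [ 96.  221.1] 77.6 circ [536.  -48.3] 112.4 z 0.1468
rim 174 [554.5 -67.8] [112.8 183.4] 85.0 circ [557.5 -48.2] 95.6 z 0.1451
[644. -61. 138.] [643. -74. 140.] [641. -58. 134.] [644. -72. 121.] [641. -84. 132.] [640. -52. 125.] [640. -88. 123.] [634. -41. 140.] [634. -99. 137.] [ 633. -104.  127.] [ 630. -107.  123.] [ 627. -111.  123.] [ 624. -114.  122.] [ 615. -118.  116.] [ 604. -123.  125.] [550. -29. 118.] [543. -39. 118.] [534. -88. 135.] [533. -61. 125.] [532. -73. 133.] [528. -34. 136.] [525. -34. 140.] [524. -46. 144.] [521. -40. 145.] [517. -30. 146.] [518. -43. 139.] [515. -37. 141.] [511. -27. 143.] [511. -39. 148.] [508. -30. 144.] [505. -21. 142.] [505. -33. 147.] [502. -24. 145.] [502. -36. 143.] [498. -26. 150.] [495. -17. 145.] [495. -30. 148.] [492. -20. 149.] [492. -33. 145.] [488. -23. 151.] [485. -13. 153.] [485. -26. 154.] [482. -20. 148.] [478. -10. 159.] [479. -23. 150.] [476. -16. 152.] [472. -10. 153.] [469.  -4. 155.] [469. -16. 157.] [466. -10. 155.] [463.  -4. 155.] [463. -16. 153.] [460. -10. 157.] [456.  -0. 157.] [456. -13. 161.] [453.  -7. 156.] [450.   3. 157.] [450. -10. 158.] [447.  -0. 154.] [444.   9. 158.] [444.  -3. 157.] [441.   6. 160.] [441.  -6. 158.] [438.  -3. 157.] rackrail 1737 [603.7 437.5] [159.9 378.3] 28.4 circ [604.8 437.4] 202.7 z 0.2885
kgrip 168 [579.  330.6] [129.  20.] 29.3 circ [579.6 329.7] 64.6 z 0.1583
kgrip dark 116 [569.6 325.2] [107.2  19.9] 29.6 circ [568.1 327.9] 53.6 z 0.1599
kbody 877 [593.2 349.7] [168.8 130.1] 59.2 circ [609.1 340.7] 92.0 z 0.0891
```

View pics/crop1.png

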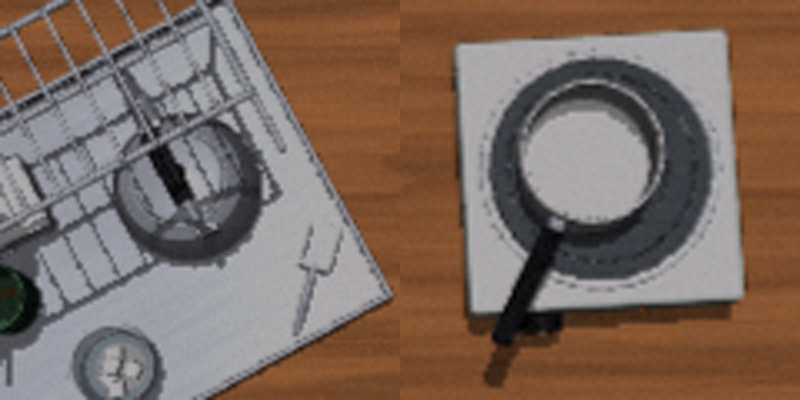

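The crop confirms it: the aluminium pan on the plate has its rim centre near crop (591,154), with the black handle going to lower left. The kettle's black grip runs about 28° off x, and the rail crosses its far part. Now I'll refine the positions.

```bash
cat >> h.py <<'E'
def go(p,yaw=None):
    "shift in tool frame (mm), twist (rad) from measured pose to p (m), tool yaw deg (mod 180)"
    o=sensors.get_obs(); R=Ro.from_euler('xyz',o['tcp_rot'],degrees=True)
    s=R.inv().apply(np.array(p)-o['ee_pos'])*1000
    t=0
    if yaw is not None:
        dy=(yaw-o['tcp_rot'][2]+90)%180-90; t=-np.radians(dy)
    print('shift',np.round(s,1),'twist',round(t,3))
E
python3 - <<'E'
from h import *
P=camera_params('top');d=np.load('pics/top0.npy');im=cv2.imread('pics/top0.png');w=cloud(d,P)
c4=lambda u,v:((u-400)/4+270,v/4+140); ck=lambda u,v:(u/3.3333+140,v/3.3333+130)
r=lambda x:np.round(x*1000,1)
print('cam',r(-cv2.Rodrigues(P['rvec'])[0].T@P['tvec']))
print('housing',r(np.mean([px(*c4(*q),.067,P) for q in [(457,44),(725,31),(743,299),(470,313)]],0)))
print('plate',r(px(*c4(601,168),.08,P)),'pan',r(px(*c4(591.5,154),.146,P)))
def dark(u0,v0,u1,v1,z0,z1,f):
    a=w[v0:v1,u0:u1].reshape(-1,3);c=im[v0:v1,u0:u1].reshape(-1,3).max(1)
    a=a[(c<60)&(a[:,2]>z0)&(a[:,2]<z1)];a=a[f(a)];l=cv2.fitLine(np.float32(a[:,:2]),cv2.DIST_HUBER,0,.01,.01).ravel();print(r(l[2:]),np.degrees(np.arctan2(l[1],l[0])),len(a), r(a.min(0)),r(a.max(0)))
dark(280,180,330,240,.13,.18,lambda a:a[:,0]<.52)
dark(150,140,235,225,.135,.18,lambda a:a[:,0]<.7)
print('kettle body',[r(px(*ck(190,188),z,P)) for z in (.04,.09)])
hsv=cv2.cvtColor(im,cv2.COLOR_BGR2HSV)
a=w[150:220,375:445];m=a[...,2]>.007; n,l,st,ce=cv2.connectedComponentsWithStats(cv2.morphologyEx(m.astype(np.uint8),cv2.MORPH_OPEN,np.ones((7,7))));i=1+st[1:,4].argmax();print('trivet',ce[i]+[375,150],st[i],r(px(*(ce[i]+[375,150]),.012,P)))
print('wrist cam', camera_params('wrist'))
Pw=camera_params('wrist');print(r(-cv2.Rodrigues(Pw['rvec'])[0].T@Pw['tvec']))
p=np.array([0.4975,-.0285])
E
```

```text
cam [ 338.9   78.4 1661.2]
housing [584.3 -85.5  67. ]
plate [584.8 -86.   80. ] pan [585.8 -71.8 146. ]
[477.7 -16.3] -26.894562 162 [434.7 -45.5 135.1] [519.9   9.5 165.9]
[575.3 329.6] 31.806437 115 [546.9 309.2 152.8] [615.3 356.6 169.6]
kettle body [array([578.7, 327.6,  40. ]), array([571.3, 319.9,  90. ])]
trivet [405.6462585  181.64399093] [ 18  20  29  24 441] [ 594.7 -388.5   12. ]
wrist cam {'mtx': array([[346.50024674,   0.        , 280.60572042],
       [  0.        , 346.50024674, 213.03908099],
       [  0.        ,   0.        ,   1.        ]]), 'rvec': array([-2.29146507,  1.81463932,  0.24587321]), 'tvec': array([-0.54920943, -0.03249781,  0.37881021])}
[ 192.8 -519.5  373.1]
```

{"api": "apply_moves", "payload": {
  "motion": [
    {"jaw": 1,"xyz": [50,-43,0],"twist": 0.14},
    {"jaw": 1,"xyz": [95,-82,0],"twist": 0.28},
    {"jaw": 1,"xyz": [143,-123,0],"twist": 0.42},
    {"jaw": 1,"xyz": [190,-164,0],"twist": 0.56},
    {"jaw": 1,"xyz": [238,-205,0],"twist": 0.7}
  ],
  "grip_force": 60
}}

```text
time: 0.72
ee_pos: [0.3097, -0.2821, 0.2498]
tcp_rot: [-180.0, -0.0, -26.8]
wrist_force: [0.8, -1.0, 0.1]
opening: 0.0853
grasp_force: 0.0
```

```bash
python3 -c "
from h import *
go((.4966,-.0262,.25),-26.9); print(px(410,187.3,.012,camera_params('top')))"
```

```text
shift [ 5.160e+01 -3.126e+02 -1.000e-01] twist 0.002
[ 0.57492548 -0.40295875  0.012     ]
```

{"api": "apply_moves", "payload": {
  "motion": [
    {"jaw": 1,"xyz": [10,-62,0],"twist": 0},
    {"jaw": 1,"xyz": [20,-124,0],"twist": 0},
    {"jaw": 1,"xyz": [31,-186,0],"twist": 0},
    {"jaw": 1,"xyz": [41,-248,0],"twist": 0},
    {"jaw": 1,"xyz": [51,-310,0],"twist": 0}
  ]
}}

```text
time: 1.35
ee_pos: [0.4242, -0.1631, 0.2498]
tcp_rot: [-177.6, 0.1, -22.4]
wrist_force: [-0.8, -0.6, -0.5]
opening: 0.0855
grasp_force: 0.0
```

```bash
python3 - <<'E'
from h import *
P=camera_params('wrist');p,d=camera('wrist');im=p[:,:,::-1].copy()
for q in [(.4966,-.0262,.140),(.5858,-.0718,.146),(.432,.007,.155)]:
    c=proj(q,P)[0];print(c);cv2.circle(im,tuple(int(x) for x in c),3,(0,0,255),-1)
cv2.imwrite('pics/w1.png',im);go((.4966,-.0262,.14),-26.9)
w=cloud(d,P).reshape(-1,3);k=im.reshape(-1,3).max(1)
a=w[(k<60)&(w[:,2]>.135)&(w[:,2]<.17)&(w[:,0]<.52)]
l=cv2.fitLine(np.float32(a[:,:2]),cv2.DIST_HUBER,0,.01,.01).ravel();print(l[2:],np.degrees(np.arctan2(l[1],l[0])),len(a),a.min(0),a.max(0))
E
```

```text
[ 70.67549923 195.27494087]
[50.98878035 38.44436153]
[ 65.8146871  297.60125126]
shift [  14.3 -149.3  116. ] twist 0.079
[ 0.47723067 -0.01695502] -26.070429 3791 [ 0.43505458 -0.04492026  0.13504122] [0.51997347 0.0108046  0.16075819]
```

View pics/w1.png

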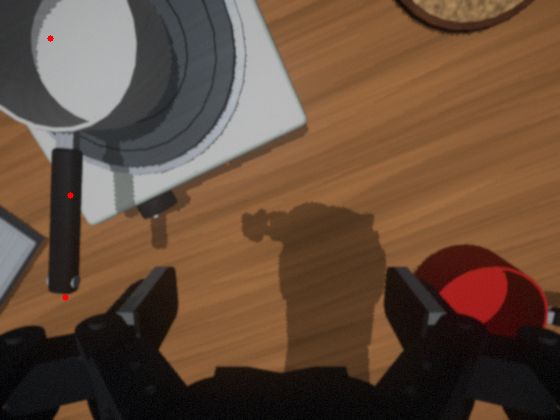

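The wrist view shows the handle from (67,150) to (63,290), with my grip point on its middle at (70,195). The red look-alike is at (490,310), out of the way.

{"api": "apply_moves", "payload": {
  "motion": [
    {"jaw": 1,"xyz": [0,0,0],"twist": 0}
  ]
}}

```text
time: 1.52
ee_pos: [0.4236, -0.1635, 0.2498]
tcp_rot: [-177.6, 0.1, -22.5]
wrist_force: [0.3, 0.6, -0.7]
opening: 0.0852
grasp_force: 0.0
```

```bash
python3 -c "
from h import *
go((.4966,-.0262,.25),-26.5);print(sensors.get_obs()['tcp_rot'],sensors.get_obs()['q'])"
```

```text
shift [  15.  -154.7    6.2] twist 0.071
[-1.77600835e+02  1.23114834e-01 -2.24584921e+01] [-22.51326808  -7.99068208  -2.66137376  95.45471809   2.39904613
 179.94517612]
```

{"api": "apply_moves", "payload": {
  "motion": [
    {"jaw": 1,"xyz": [3,-31,0],"twist": -0.18},
    {"jaw": 1,"xyz": [6,-62,2],"twist": -0.36},
    {"jaw": 1,"xyz": [9,-93,3],"twist": -0.54},
    {"jaw": 1,"xyz": [12,-124,5],"twist": -0.72},
    {"jaw": 1,"xyz": [15,-155,6],"twist": -0.9}
  ]
}}

```text
time: 2.15
ee_pos: [0.4968, -0.025, 0.2506]
tcp_rot: [-178.5, -1.8, 29.4]
wrist_force: [0.6, -0.4, 0.6]
opening: 0.0849
grasp_force: 0.0
```

{"api": "apply_moves", "payload": {
  "motion": [
    {"jaw": 1,"xyz": [0,0,0],"twist": -0.18},
    {"jaw": 1,"xyz": [0,0,0],"twist": -0.36},
    {"jaw": 1,"xyz": [0,0,0],"twist": -0.54},
    {"jaw": 1,"xyz": [0,0,0],"twist": -0.72},
    {"jaw": 1,"xyz": [0,0,0],"twist": -0.9}
  ]
}}

```text
time: 2.78
ee_pos: [0.4964, -0.026, 0.2507]
tcp_rot: [179.5, -2.4, 81.0]
wrist_force: [-1.5, 0.3, 0.5]
opening: 0.0854
grasp_force: 0.0
```

{"api": "apply_moves", "payload": {
  "motion": [
    {"jaw": 1,"xyz": [0,0,0],"twist": -0.18},
    {"jaw": 1,"xyz": [0,0,0],"twist": -0.36},
    {"jaw": 1,"xyz": [0,0,0],"twist": -0.54},
    {"jaw": 1,"xyz": [0,0,0],"twist": -0.72},
    {"jaw": 1,"xyz": [0,0,0],"twist": -0.9}
  ]
}}

```text
time: 3.4
ee_pos: [0.4964, -0.026, 0.2507]
tcp_rot: [177.9, -1.1, 132.6]
wrist_force: [-0.2, -0.3, 0.2]
opening: 0.0851
grasp_force: 0.0
```

```bash
python3 -c "
from h import *
go((.4966,-.0262,.14),-26.5);print(sensors.get_obs()['tcp_rot'],sensors.get_obs()['q'])"
```

```text
shift [ -2.4  -4.1 110.6] twist -0.365
[177.85297185  -1.08373073 132.57999156] [-4.23417302 -2.9380046   2.09531549 94.35332926  2.30684085 43.21983447]
```

{"api": "apply_moves", "payload": {
  "motion": [
    {"jaw": 1,"xyz": [0,0,10],"twist": -0.18},
    {"jaw": 1,"xyz": [-1,-2,40],"twist": -0.365},
    {"jaw": 1,"xyz": [-2,-3,80],"twist": -0.365},
    {"jaw": 1,"xyz": [-2,-4,110],"twist": -0.365},
    {"jaw": 1,"xyz": [-2,-4,110],"twist": -0.365}
  ]
}}

```text
time: 4.03
ee_pos: [0.4952, -0.0256, 0.1386]
tcp_rot: [177.7, -0.5, 153.2]
wrist_force: [-0.3, 0.5, 0.2]
opening: 0.085
grasp_force: 0.0
```

{"api": "apply_moves", "payload": {
  "motion": [
    {"jaw": 0,"xyz": [0,0,0]},
    {"jaw": -1,"xyz": [0,0,0]},
    {"jaw": -1,"xyz": [0,0,0]},
    {"jaw": -1,"xyz": [0,0,0]},
    {"jaw": -1,"xyz": [0,0,0]}
  ],
  "grip_force": 80
}}

```text
validation failed for argument at $.mo...
```

{"api": "apply_moves", "payload": {
  "motion": [
    {"jaw": 0,"xyz": [0,0,0],"twist": 0},
    {"jaw": -1,"xyz": [0,0,0],"twist": 0},
    {"jaw": -1,"xyz": [0,0,0],"twist": 0},
    {"jaw": -1,"xyz": [0,0,0],"twist": 0},
    {"jaw": -1,"xyz": [0,0,0],"twist": 0}
  ],
  "grip_force": 80
}}

```text
time: 4.65
ee_pos: [0.4971, -0.0248, 0.141]
tcp_rot: [177.6, -0.2, 153.3]
wrist_force: [-0.4, 0.5, 4.7]
opening: 0.0165
grasp_force: 78.0
```

{"api": "apply_moves", "payload": {
  "motion": [
    {"jaw": -1,"xyz": [0,0,-8],"twist": 0},
    {"jaw": -1,"xyz": [0,0,-20],"twist": 0},
    {"jaw": -1,"xyz": [0,0,-35],"twist": 0},
    {"jaw": -1,"xyz": [0,0,-50],"twist": 0},
    {"jaw": -1,"xyz": [0,0,-60],"twist": 0}
  ]
}}

```text
time: 5.28
ee_pos: [0.4962, -0.0273, 0.2018]
tcp_rot: [177.6, -0.2, 153.2]
wrist_force: [0.6, 0.3, -2.3]
opening: 0.0163
grasp_force: 78.1
```

```bash
python3 - <<'E'
from h import *
# pan offset from TCP when gripped, from top camera: rim points
P=camera_params('top');p,d=camera('top');w=cloud(d,P);im=p[:,:,::-1]
cv2.imwrite('pics/t2.png',np.hstack([cv2.resize(im[130:260,270:400],(390,390),interpolation=cv2.INTER_CUBIC),cv2.resize(im[140:240,360:460],(390,390),interpolation=cv2.INTER_CUBIC)]))
go((.5749-.0892,-.4030+.0452,.2));go((.5749-.0892,-.4030+.0452,.072))
o=sensors.get_obs();print(o['ee_pos'],o['tcp_rot'],o['torque'],o['wrist_force'],o['q'])
E
```

```text
shift [-139.2 -299.7  -10.4] twist 0
shift [-139.5 -305.2  117.5] twist 0
[ 0.49642382 -0.02735039  0.20279939] [ 1.77543938e+02 -1.40026590e-01  1.53244673e+02] [0.03320971 0.18252291 0.01862009] [-0.29531044  0.13521018 -1.18690342] [-4.39838242 -3.77422985 -4.01154814 88.95743485  2.32460076 22.37628422]
```

View pics/t2.png

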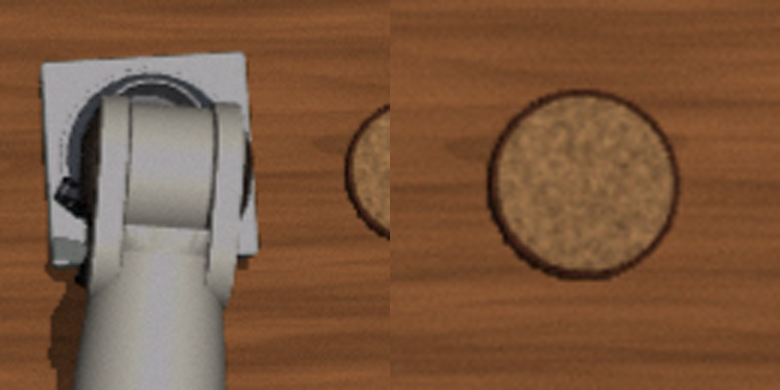

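The pan has been lifted and is held. In the right half of the crop the trivet is centred at (584,184), which is pixel (410,187.3) in the full picture, as before.

{"api": "apply_moves", "payload": {
  "motion": [
    {"jaw": -1,"xyz": [-10,-21,-1],"twist": 0},
    {"jaw": -1,"xyz": [-26,-55,-2],"twist": 0},
    {"jaw": -1,"xyz": [-44,-95,-3],"twist": 0},
    {"jaw": -1,"xyz": [-63,-135,-5],"twist": 0},
    {"jaw": -1,"xyz": [-80,-173,-6],"twist": 0}
  ]
}}

```text
time: 5.95
ee_pos: [0.4892, -0.2193, 0.1986]
tcp_rot: [177.6, -0.3, 153.2]
wrist_force: [1.5, 0.3, -1.7]
opening: 0.0164
grasp_force: 78.2
```

{"api": "apply_moves", "payload": {
  "motion": [
    {"jaw": -1,"xyz": [-18,-38,-1],"twist": 0},
    {"jaw": -1,"xyz": [-34,-74,-2],"twist": 0},
    {"jaw": -1,"xyz": [-48,-104,-3],"twist": 0},
    {"jaw": -1,"xyz": [-57,-122,-4],"twist": 0},
    {"jaw": -1,"xyz": [-59,-127,-4],"twist": 0}
  ]
}}

```text
time: 6.58
ee_pos: [0.4848, -0.3584, 0.1967]
tcp_rot: [177.6, -0.3, 153.2]
wrist_force: [-0.6, 0.1, -2.3]
opening: 0.0164
grasp_force: 78.2
```

```bash
python3 - <<'E'
from h import *
P=camera_params('top');p,d=camera('top');im=p[:,:,::-1]
P2=camera_params('scene');p2,d2=camera('scene');im2=p2[:,:,::-1]
cv2.imwrite('pics/t3.png',np.hstack([cv2.resize(im[140:270,360:490],(390,390),interpolation=cv2.INTER_CUBIC),cv2.resize(im2[190:320,50:180],(390,390),interpolation=cv2.INTER_CUBIC)]))
go((.5749-.0892,-.4030+.0452,.072));print(sensors.get_obs()['ee_pos'],sensors.get_obs()['tcp_rot'])
t=(.5749,-.403);print((proj((*t,.012),P2)[0]-[50,190])*3, (proj((*t,.202-.06),P2)[0]-[50,190])*3)
E
```

```text
shift [ -1.5  -5.1 124.8] twist 0
[ 0.48491191 -0.3575526   0.19693725] [177.58093234  -0.30076977 153.24395002]
[156.44897357 242.3073132 ] [129.09880472 130.10353033]
```

View pics/t3.png

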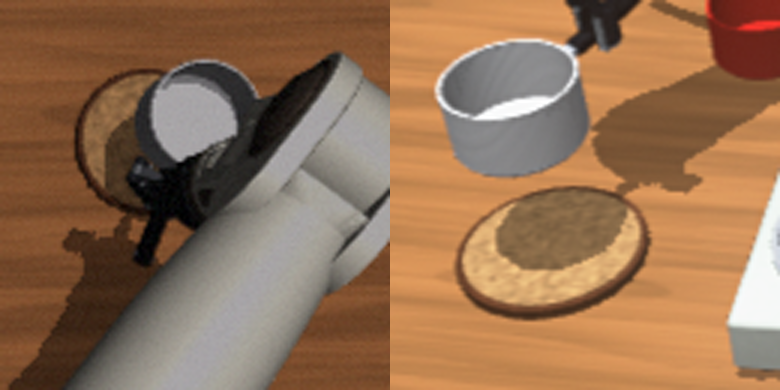

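The scene crop shows the pan's base at (518,130), over the trivet at (552,248), which is where it should be before lowering.

{"api": "apply_moves", "payload": {
  "motion": [
    {"jaw": -1,"xyz": [0,-1,25],"twist": 0},
    {"jaw": -1,"xyz": [0,-2,55],"twist": 0},
    {"jaw": -1,"xyz": [-1,-4,85],"twist": 0},
    {"jaw": -1,"xyz": [-1,-5,105],"twist": 0},
    {"jaw": -1,"xyz": [-1,-5,115],"twist": 0}
  ]
}}

```text
time: 7.3
ee_pos: [0.4851, -0.3568, 0.0811]
tcp_rot: [177.6, -0.3, 153.3]
wrist_force: [0.4, 0.5, -2.7]
opening: 0.0163
grasp_force: 78.3
```

{"api": "apply_moves", "payload": {
  "motion": [
    {"jaw": -1,"xyz": [0,0,3],"twist": 0},
    {"jaw": -1,"xyz": [0,0,5],"twist": 0},
    {"jaw": -1,"xyz": [0,0,7],"twist": 0},
    {"jaw": -1,"xyz": [0,0,7],"twist": 0}
  ]
}}

```text
time: 7.8
ee_pos: [0.4854, -0.358, 0.0753]
tcp_rot: [177.6, -0.3, 153.2]
wrist_force: [-0.1, -0.4, -1.9]
opening: 0.0163
grasp_force: 78.3
```

{"api": "apply_moves", "payload": {
  "motion": [
    {"jaw": -1,"xyz": [0,0,1.5],"twist": 0},
    {"jaw": -1,"xyz": [0,0,3],"twist": 0},
    {"jaw": -1,"xyz": [0,0,3],"twist": 0}
  ]
}}

```text
time: 8.18
ee_pos: [0.4854, -0.3578, 0.0732]
tcp_rot: [177.6, -0.2, 153.2]
wrist_force: [-3.0, 3.4, 6.7]
opening: 0.0164
grasp_force: 79.4
```

{"api": "apply_moves", "payload": {
  "motion": [
    {"jaw": -1,"xyz": [0,0,1],"twist": 0},
    {"jaw": -0.4,"xyz": [0,0,1],"twist": 0},
    {"jaw": 0,"xyz": [0,0,1],"twist": 0},
    {"jaw": 0.5,"xyz": [0,0,0],"twist": 0},
    {"jaw": 0.5,"xyz": [0,0,0],"twist": 0}
  ]
}}

```text
time: 8.8
ee_pos: [0.4854, -0.3578, 0.072]
tcp_rot: [177.6, -0.3, 153.2]
wrist_force: [-0.5, 0.5, 0.2]
opening: 0.0639
grasp_force: 0.0
```

{"api": "apply_moves", "payload": {
  "motion": [
    {"jaw": 0.8,"xyz": [0,0,-5],"twist": 0},
    {"jaw": 0.8,"xyz": [0,0,-40],"twist": 0},
    {"jaw": 0.8,"xyz": [0,0,-90],"twist": 0},
    {"jaw": 0.8,"xyz": [0,0,-140],"twist": 0},
    {"jaw": 0.8,"xyz": [0,0,-200],"twist": 0}
  ]
}}

```text
time: 9.43
ee_pos: [0.4821, -0.3655, 0.2733]
tcp_rot: [177.6, -0.3, 153.3]
wrist_force: [1.3, -0.2, 0.1]
opening: 0.077
grasp_force: 0.0
```

```bash
python3 - <<'E'
from h import *
P2=camera_params('scene');p2,d2=camera('scene');im2=p2[:,:,::-1]
P=camera_params('top');p,d=camera('top');im=p[:,:,::-1]
cv2.imwrite('pics/t4.png',np.hstack([cv2.resize(im[140:270,360:490],(390,390),interpolation=cv2.INTER_CUBIC),cv2.resize(im2[190:320,50:180],(390,390),interpolation=cv2.INTER_CUBIC)]))
w=cloud(d2,P2)[190:320,50:180].reshape(-1,3);c=im2[190:320,50:180].reshape(-1,3)
a=w[(w[:,2]>.06)&(w[:,2]<.09)&(abs(w[:,0]-.575)<.1)&(abs(w[:,1]+.4)<.1)]
print(len(a),a.min(0),a.max(0)); print(sensors.get_obs()['q'],sensors.get_obs()['ee_pos'])
E
```

```text
655 [ 0.47542135 -0.46079017  0.06001856] [ 0.63774781 -0.34090907  0.08641964]
[-38.19321246  14.0790449   23.73130215  99.79385503   2.30302097
 -11.43703112] [ 0.48334794 -0.36664874  0.27967208]
```

View pics/t4.png

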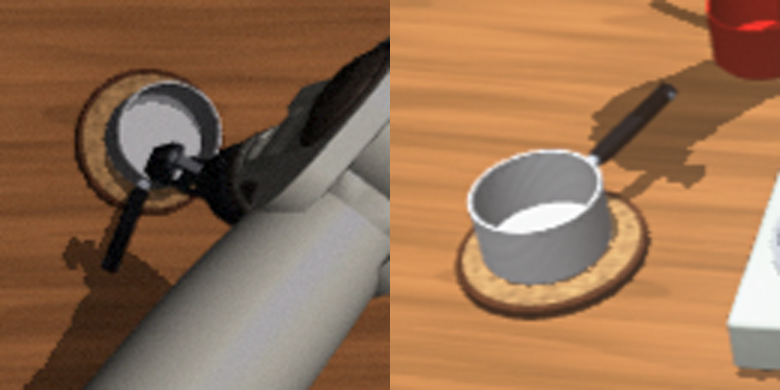

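The pan is released and standing well inside the trivet; in the scene crop its base is at (540,255) on the cork. Now I head for azimuth 30°, high up. There I want a tool tilt, obtained from the reach limits, because the moves themselves cannot tilt.

```bash
python3 - <<'E'
from h import *
go((.36,.205,.50),209.5)
go((.48,-.05,.42))
E
```

```text
shift [ 366.3  463.4 -204. ] twist -0.982
shift [ 144.8  286.6 -129.8] twist 0
```

{"api": "apply_moves", "payload": {
  "motion": [
    {"jaw": 0.8,"xyz": [29,50,-26],"twist": -0.1},
    {"jaw": 0.8,"xyz": [58,98,-52],"twist": -0.25},
    {"jaw": 0.8,"xyz": [100,145,-80],"twist": -0.4},
    {"jaw": 0.8,"xyz": [145,190,-110],"twist": -0.55},
    {"jaw": 0.8,"xyz": [190,235,-130],"twist": -0.7}
  ]
}}

```text
time: 10.15
ee_pos: [0.4213, -0.0907, 0.4071]
tcp_rot: [178.0, 1.4, -166.4]
wrist_force: [1.6, 0.3, 0.2]
opening: 0.0767
grasp_force: 0.0
```

```bash
python3 - <<'E'
from h import *
go((.36,.205,.50),209.5); print(sensors.get_obs()['q'])
E
```

```text
shift [-12.1 304.8 -82.1] twist -0.278
[-13.63474879  -4.606383    18.73718962 112.99421487   2.41262667
 -27.23572575]
```

{"api": "apply_moves", "payload": {
  "motion": [
    {"jaw": 0.8,"xyz": [-2,55,-20],"twist": -0.06},
    {"jaw": 0.8,"xyz": [-5,110,-40],"twist": -0.12},
    {"jaw": 0.8,"xyz": [-7,165,-60],"twist": -0.18},
    {"jaw": 0.8,"xyz": [-10,220,-75],"twist": -0.24},
    {"jaw": 0.8,"xyz": [-12,275,-82],"twist": -0.28}
  ]
}}

```text
time: 10.78
ee_pos: [0.3683, 0.1763, 0.4988]
tcp_rot: [178.4, 1.9, -150.5]
wrist_force: [1.5, -1.5, -0.4]
opening: 0.077
grasp_force: 0.0
```

{"api": "apply_moves", "payload": {
  "motion": [
    {"jaw": 0.8,"xyz": [0,30,-60],"twist": 0},
    {"jaw": 0.8,"xyz": [0,30,-120],"twist": 0},
    {"jaw": 0.8,"xyz": [0,30,-180],"twist": 0},
    {"jaw": 0.8,"xyz": [0,30,-240],"twist": 0},
    {"jaw": 0.8,"xyz": [0,30,-300],"twist": 0}
  ]
}}

```text
time: 11.4
ee_pos: [0.3429, 0.1913, 0.5686]
tcp_rot: [178.5, 5.4, -150.8]
wrist_force: [0.6, -0.5, -0.6]
opening: 0.0769
grasp_force: 0.0
```

```bash
python3 - <<'E'
from h import *
go((.36,.205,.50),209.5); print(sensors.get_obs()['q'],sensors.get_obs()['qd'])
E
```

```text
shift [-15.    1.8  70.4] twist -0.005
[ 28.06774498   2.5391301   48.41499664 130.46272315   1.60899157
  -1.12355083] [ 0.11571343 -2.11088409 -1.76503068 -0.06632576  0.03992149  0.08262763]
```

{"api": "apply_moves", "payload": {
  "motion": [
    {"jaw": 0.8,"xyz": [-40,0,-50],"twist": 0},
    {"jaw": 0.8,"xyz": [-80,0,-100],"twist": 0},
    {"jaw": 0.8,"xyz": [-120,0,-150],"twist": 0},
    {"jaw": 0.8,"xyz": [-160,0,-200],"twist": 0},
    {"jaw": 0.8,"xyz": [-200,0,-250],"twist": 0}
  ]
}}

```text
time: 12.02
ee_pos: [0.4128, 0.2303, 0.5806]
tcp_rot: [178.5, 9.0, -150.8]
wrist_force: [0.3, 0.4, -0.1]
opening: 0.0766
grasp_force: 0.0
```

```bash
python3 - <<'E'
from h import *
print(sensors.get_obs()['q'])
E
```

```text
[ 28.2384104   13.59366012  63.05478263 130.4662425    1.63052723
  -0.9133949 ]
```

{"api": "apply_moves", "payload": {
  "motion": [
    {"jaw": 0.8,"xyz": [30,0,-55],"twist": 0},
    {"jaw": 0.8,"xyz": [60,0,-110],"twist": 0},
    {"jaw": 0.8,"xyz": [90,0,-165],"twist": 0},
    {"jaw": 0.8,"xyz": [120,0,-220],"twist": 0},
    {"jaw": 0.8,"xyz": [150,0,-275],"twist": 0}
  ]
}}

```text
time: 12.65
ee_pos: [0.2986, 0.1658, 0.6147]
tcp_rot: [178.6, 12.6, -150.9]
wrist_force: [0.4, 0.2, -0.3]
opening: 0.0772
grasp_force: 0.0
```

{"api": "apply_moves", "payload": {
  "motion": [
    {"jaw": 0.8,"xyz": [0,0,-60],"twist": 0},
    {"jaw": 0.8,"xyz": [0,0,-120],"twist": 0},
    {"jaw": 0.8,"xyz": [0,0,-180],"twist": 0},
    {"jaw": 0.8,"xyz": [0,0,-240],"twist": 0},
    {"jaw": 0.8,"xyz": [0,0,-300],"twist": 0}
  ]
}}

```text
time: 13.28
ee_pos: [0.2788, 0.156, 0.6361]
tcp_rot: [178.7, 16.2, -151.0]
wrist_force: [-0.5, 0.5, 0.4]
opening: 0.0766
grasp_force: 0.0
```

```bash
python3 - <<'E'
from h import *
print(sensors.get_obs()['q'])
E
```

```text
[ 27.85521093  -6.84872697  49.80576826 130.45812302   1.65547785
  -1.09222255]
```

{"api": "apply_moves", "payload": {
  "motion": [
    {"jaw": 0.8,"xyz": [-20,0,-60],"twist": 0},
    {"jaw": 0.8,"xyz": [-40,0,-120],"twist": 0},
    {"jaw": 0.8,"xyz": [-60,0,-180],"twist": 0},
    {"jaw": 0.8,"xyz": [-80,0,-240],"twist": 0},
    {"jaw": 0.8,"xyz": [-100,0,-300],"twist": 0}
  ]
}}

```text
time: 13.9
ee_pos: [0.2957, 0.1664, 0.6619]
tcp_rot: [178.7, 19.9, -151.1]
wrist_force: [-0.5, -0.6, -0.8]
opening: 0.0771
grasp_force: 0.0
```

{"api": "apply_moves", "payload": {
  "motion": [
    {"jaw": 0.8,"xyz": [0,0,-60],"twist": 0},
    {"jaw": 0.8,"xyz": [0,0,-120],"twist": 0},
    {"jaw": 0.8,"xyz": [0,0,-180],"twist": 0},
    {"jaw": 0.8,"xyz": [0,0,-240],"twist": 0},
    {"jaw": 0.8,"xyz": [0,0,-300],"twist": 0}
  ]
}}

```text
time: 14.52
ee_pos: [0.2561, 0.1461, 0.6812]
tcp_rot: [178.7, 23.6, -151.2]
wrist_force: [-0.3, -0.5, -0.2]
opening: 0.0768
grasp_force: 0.0
```

{"api": "apply_moves", "payload": {
  "motion": [
    {"jaw": 0.8,"xyz": [0,0,-60],"twist": 0},
    {"jaw": 0.8,"xyz": [0,0,-120],"twist": 0},
    {"jaw": 0.8,"xyz": [0,0,-180],"twist": 0},
    {"jaw": 0.8,"xyz": [0,0,-240],"twist": 0},
    {"jaw": 0.8,"xyz": [0,0,-300],"twist": 0}
  ]
}}

```text
time: 15.15
ee_pos: [0.2188, 0.1282, 0.6973]
tcp_rot: [178.7, 27.2, -151.3]
wrist_force: [1.0, 0.8, -0.5]
opening: 0.0768
grasp_force: 0.0
```

```bash
python3 - <<'E'
from h import *
print(sensors.get_obs()['q'])
E
```

```text
[ 29.27771185 -13.46882301  54.24013154 130.45850434   1.04416998
   0.48968699]
```

{"api": "apply_moves", "payload": {
  "motion": [
    {"jaw": 0.8,"xyz": [-40,0,-45],"twist": 0},
    {"jaw": 0.8,"xyz": [-80,0,-90],"twist": 0},
    {"jaw": 0.8,"xyz": [-120,0,-135],"twist": 0},
    {"jaw": 0.8,"xyz": [-160,0,-180],"twist": 0},
    {"jaw": 0.8,"xyz": [-200,0,-225],"twist": 0}
  ]
}}

```text
time: 15.78
ee_pos: [0.2746, 0.1592, 0.729]
tcp_rot: [178.6, 30.7, -151.4]
wrist_force: [0.1, 0.2, 1.2]
opening: 0.0768
grasp_force: 0.0
```

{"api": "apply_moves", "payload": {
  "motion": [
    {"jaw": 0.8,"xyz": [-20,0,-55],"twist": 0},
    {"jaw": 0.8,"xyz": [-40,0,-110],"twist": 0},
    {"jaw": 0.8,"xyz": [-60,0,-165],"twist": 0},
    {"jaw": 0.8,"xyz": [-80,0,-220],"twist": 0},
    {"jaw": 0.8,"xyz": [-100,0,-275],"twist": 0}
  ]
}}

```text
time: 16.4
ee_pos: [0.2553, 0.1482, 0.7484]
tcp_rot: [178.6, 34.1, -151.5]
wrist_force: [-0.5, 0.6, 0.6]
opening: 0.0772
grasp_force: 0.0
```

```bash
python3 - <<'E'
from h import *
o=sensors.get_obs();print(o['q'],o['ee_pos'],o['tcp_rot'])
P=camera_params('wrist');p,d=camera('wrist');im=p[:,:,::-1].copy();cv2.imwrite('pics/w5.png',im)
w=cloud(d,P)
R=Ro.from_euler('xyz',o['tcp_rot'],degrees=True);print('tool z',R.apply([0,0,1]))
np.save('pics/w5.npy',w)
# top camera rail fit, image of moment 0
P=camera_params('top');d=np.load('pics/top0.npy');w=cloud(d,P)
a=w[100:230,70:230].reshape(-1,3);a=a[(a[:,2]>.265)&(a[:,2]<.305)]
for ang in (27,28,29,30): 
    u=np.array([np.cos(np.radians(ang)),np.sin(np.radians(ang))]);v=np.array([-u[1],u[0]]);s=a[:,:2]@u;t=a[:,:2]@v
    print(ang,np.percentile(s,[.5,2,5,50,99]),np.ptp(s),np.ptp(t), t.min(),t.max())
E
```

```text
[ 29.19160058  -5.21309314  69.40360122 130.45963865   1.05764364
   0.54422448] [0.25527462 0.14824962 0.74841695] [ 178.57326295   34.14525752 -151.46587185]
tool z [ 0.48106765  0.28991078 -0.82736065]
27 [0.65447211 0.65614909 0.6582981  0.73405426 0.81703346] 0.1675531611457165 0.3815279388677162 -0.07506239163018424 0.30646554723753194
28 [0.65891428 0.65980094 0.66091461 0.73581295 0.81706247] 0.16141815067942122 0.37918111872343097 -0.08669706806362079 0.29248405065981015
29 [0.66037081 0.66133699 0.66265759 0.73656389 0.81808571] 0.1627200473262801 0.37930907474256437 -0.09982260075919176 0.2794864739833726
30 [0.65929419 0.66107309 0.66336508 0.73668786 0.82109466] 0.16847873745654707 0.38124203411051993 -0.1138379959778741 0.26740403813264585
```

View pics/w5.png

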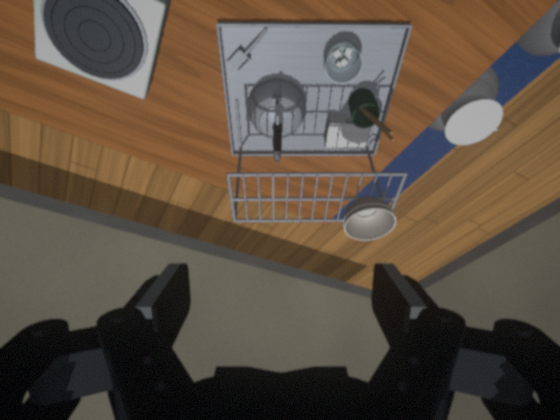

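The wrist view shows the kettle from the front: body centre (276,106), black grip about (277,120) to (278,153), rail line at v≈85 to 135. Nothing blocks the grip from this side.

```bash
python3 - <<'E'
from h import *
w=np.load('pics/w5.npy');im=cv2.imread('pics/w5.png')
u=np.array([np.cos(np.radians(28.3)),np.sin(np.radians(28.3))]);v=np.array([-u[1],u[0]])
sub=w[60:165,235:325].reshape(-1,3);c=im[60:165,235:325].reshape(-1,3).max(1)
st=lambda a:np.c_[a[:,:2]@u,a[:,:2]@v,a[:,2]]
a=st(sub[(c<45)&(sub[:,2]>.13)&(sub[:,2]<.18)]);a=a[abs(a[:,1]-.014)<.04]
print('grip dark',len(a),np.percentile(a,[2,50,98],axis=0)); l=cv2.fitLine(np.float32(a[:,:2]),cv2.DIST_HUBER,0,.01,.01).ravel();print(l,np.degrees(np.arctan2(l[1],l[0])))
b=st(sub);m=(b[:,2]>.02)&(b[:,2]<.1)
b=b[m];print('body',len(b),np.percentile(b,[1,50,99],axis=0))
for lo,hi in((.03,.05),(.05,.07),(.07,.09)):
    q=b[(b[:,2]>lo)&(b[:,2]<hi)];print(lo,len(q),cv2.minEnclosingCircle(np.float32(q[:,:2]*1000)))
r=st(w[60:240,200:420].reshape(-1,3));r=r[(r[:,2]>.27)&(r[:,2]<.3)];print('rack',len(r),np.percentile(r,[1,3,50,97,99],axis=0))
top=cloud(np.load('pics/top0.npy'),camera_params('top'))[140:225,150:235].reshape(-1,3);ti=cv2.imread('pics/top0.png')[140:225,150:235].reshape(-1,3).max(1)
g=st(top[(top[:,2]>.05)&(top[:,2]<.1)]);print('topbody',np.percentile(g,[1,50,99],axis=0))
E
```

```text
grip dark 116 [[0.6376429  0.01436324 0.15873084]
 [0.66580228 0.01916627 0.16102259]
 [0.699868   0.02567066 0.16326078]]
[0.9999695  0.00781319 0.6671084  0.01933475] 0.44766754
body 2701 [[ 0.56926301 -0.08388953  0.02054508]
 [ 0.63920661  0.01543866  0.07869865]
 [ 0.83567997  0.13741044  0.09953616]]
0.03 389 ((679.204833984375, 19.130672454833984), 170.61904907226562)
0.05 518 ((676.330810546875, 18.46835708618164), 175.01002502441406)
0.07 800 ((718.6988525390625, -14.738265991210938), 121.3712387084961)
rack 2498 [[ 0.66145634 -0.08714405  0.28304773]
 [ 0.66213282 -0.08463771  0.28401521]
 [ 0.72653041  0.07130675  0.28871439]
 [ 0.81541743  0.28345518  0.29190188]
 [ 0.81721849  0.2861992   0.29245956]]
topbody [[ 0.60218755 -0.05054172  0.05118703]
 [ 0.66071805  0.0100634   0.08414676]
 [ 0.77976734  0.1588584   0.09965522]]
```

```bash
cat >> h.py <<'E'
uu=np.array([np.cos(np.radians(28.3)),np.sin(np.radians(28.3))]);vv=np.array([-uu[1],uu[0]])
def W(s,t,z): return np.r_[uu*s+vv*t,z]
E
python3 - <<'E'
from h import *
g=W(.657,.0187,.151);z=Ro.from_euler('xyz',sensors.get_obs()['tcp_rot'],degrees=True).apply([0,0,1]);print(g)
go(g-.15*z);go(g)
E
```

```text
[0.56960817 0.32794088 0.151     ]
shift [ 35.8  -9.7 547.9] twist 0
shift [ 35.8  -9.7 697.9] twist 0
```

{"api": "apply_moves", "payload": {
  "motion": [
    {"jaw": 0.5,"xyz": [10,-2,50],"twist": 0},
    {"jaw": 0.5,"xyz": [20,-4,105],"twist": 0},
    {"jaw": 0.5,"xyz": [30,-6,160],"twist": 0},
    {"jaw": 0.5,"xyz": [36,-8,215],"twist": 0},
    {"jaw": 0.5,"xyz": [36,-10,270],"twist": 0}
  ]
}}

```text
time: 17.08
ee_pos: [0.3481, 0.1955, 0.5342]
tcp_rot: [178.6, 34.2, -151.5]
wrist_force: [0.6, 0.0, 0.1]
opening: 0.0641
grasp_force: 0.0
```

{"api": "apply_moves", "payload": {
  "motion": [
    {"jaw": 0.5,"xyz": [0,0,55],"twist": 0},
    {"jaw": 0.5,"xyz": [0,0,110],"twist": 0},
    {"jaw": 0.5,"xyz": [0,0,165],"twist": 0},
    {"jaw": 0.5,"xyz": [0,0,220],"twist": 0},
    {"jaw": 0.5,"xyz": [0,0,275],"twist": 0}
  ]
}}

```text
time: 17.7
ee_pos: [0.4807, 0.2755, 0.3068]
tcp_rot: [178.6, 34.1, -151.5]
wrist_force: [0.6, -0.3, 0.2]
opening: 0.0637
grasp_force: 0.0
```

```bash
python3 - <<'E'
from h import *
o=sensors.get_obs();print(o['q'],o['ee_pos'],o['tcp_rot'])
P=camera_params('wrist');p,d=camera('wrist');im=p[:,:,::-1].copy();
g=W(.657,.0187,.151)
for q in (g,W(.667+.037,.0187,.152),W(.667-.037,.0187,.152)): print(proj(q,P)[0])
w=cloud(d,P).reshape(-1,3);c=im.reshape(-1,3).max(1)
a=np.c_[w[:,:2]@uu,w[:,:2]@vv,w[:,2]];m=(a[:,2]>.135)&(a[:,2]<.18)&(abs(a[:,1]-.018)<.04)&(a[:,0]>.56)&(a[:,0]<.75);e=a[m&(c<60)]
print(len(e),np.percentile(e,[2,50,98],axis=0));l=cv2.fitLine(np.float32(e[:,:2]),cv2.DIST_HUBER,0,.01,.01).ravel();print(l)
h=a[m&(c>=60)];print(len(h),np.percentile(h,[2,50,98],axis=0))
k=(a[:,2]>.27)&(a[:,2]<.3)&(a[:,0]<.75)&(a[:,0]>.5);print('rail',k.sum(),np.percentile(a[k],[1,5,50],axis=0))
cv2.imwrite('pics/w6.png',im);go(g)
E
```

```text
[ 29.34500736 -26.11280696 -17.95454053  64.00092809   0.97336951
   0.67216179] [0.48073198 0.27546072 0.30683734] [ 178.57077556   34.14324616 -151.46702972]
[280.06722174 190.77072203]
[279.38525017 223.82287904]
[280.57039311 169.49002172]
1125 [[0.63514365 0.01043554 0.14984046]
 [0.6609631  0.01910745 0.16001095]
 [0.70234897 0.02789824 0.16121913]]
[0.9999656  0.00829558 0.6629161  0.01918182]
522 [[0.60986811 0.00955048 0.13597218]
 [0.62482773 0.01891375 0.15102907]
 [0.72361431 0.02897659 0.15942766]]
rail 4083 [[ 0.5468249  -0.04408362  0.28087135]
 [ 0.54915045 -0.03667957  0.28165479]
 [ 0.66265234  0.02710738  0.28690759]]
shift [ -3.9  -0.9 179.3] twist 0
```

View pics/w6.png

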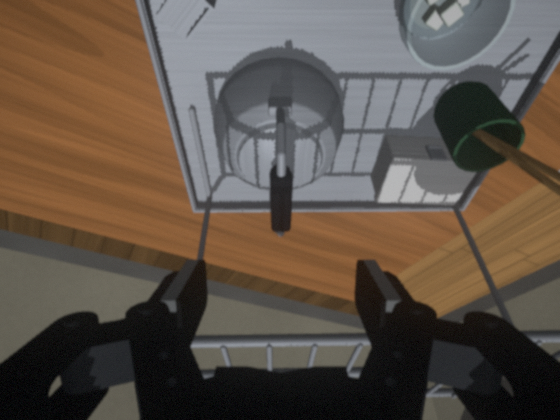

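The grip is centred at u≈281, v 165 to 232, and my target (280,191) lies on it. The rail is at v≈342, well above the tool axis. Going in.

{"api": "apply_moves", "payload": {
  "motion": [
    {"jaw": 0.5,"xyz": [-2,-1,45],"twist": 0},
    {"jaw": 0.5,"xyz": [-4,-1,90],"twist": 0},
    {"jaw": 0.5,"xyz": [-4,-1,130],"twist": 0},
    {"jaw": 0.5,"xyz": [-4,-1,160],"twist": 0},
    {"jaw": 0.5,"xyz": [-4,-1,179],"twist": 0}
  ]
}}

```text
time: 18.38
ee_pos: [0.5696, 0.3277, 0.1607]
tcp_rot: [178.6, 34.0, -151.5]
wrist_force: [-1.1, 0.6, 0.1]
opening: 0.0643
grasp_force: 0.0
```

{"api": "apply_moves", "payload": {
  "motion": [
    {"jaw": 0,"xyz": [0,0,0],"twist": 0},
    {"jaw": -1,"xyz": [0,0,0],"twist": 0},
    {"jaw": -1,"xyz": [0,0,0],"twist": 0},
    {"jaw": -1,"xyz": [0,0,0],"twist": 0},
    {"jaw": -1,"xyz": [0,0,0],"twist": 0}
  ],
  "grip_force": 100
}}

```text
time: 19.0
ee_pos: [0.5701, 0.3283, 0.1655]
tcp_rot: [178.5, 34.4, -151.5]
wrist_force: [-3.6, -0.6, 6.0]
opening: 0.0168
grasp_force: 99.2
```

```bash
python3 - <<'E'
from h import *
o=sensors.get_obs();print(o)
R=Ro.from_euler('xyz',o['tcp_rot'],degrees=True).inv()
print('up20',R.apply([0,0,20]),'back100',R.apply(np.r_[-uu*100,0]))
print('s,t',o['ee_pos'][:2]@uu,o['ee_pos'][:2]@vv)
E
```

```text
{'time': 19.0, 'q': array([ 29.57909965, -12.33396055, -23.60853861,  44.3567422 ,
         0.87357497,   0.85438712]), 'qd': array([-0.03509723, -0.10154348,  0.0122691 ,  0.0128077 ,  0.02874628,
       -0.10200539]), 'joint_efforts': array([-1.51183046e+00, -3.52167499e+01,  4.97814953e+01, -6.16097823e+00,
       -4.52178754e-01,  1.95504189e-02]), 'ee_pos': array([0.57013881, 0.32827736, 0.16548312]), 'tcp_rot': array([ 178.54239741,   34.35129928, -151.45567434]), 'wrist_force': array([-3.60437123, -0.61281081,  5.97395796]), 'torque': array([-0.12566698,  0.58686009,  0.24674918]), 'grasp_force': 99.24048302695155, 'opening': 0.016824971926137067}
up20 [-11.28530926   0.42001603 -16.50652542] back100 [ 82.55859089   1.86161088 -56.39692789]
s,t 0.657626734442479 0.018744694425771608
```

{"api": "apply_moves", "payload": {
  "motion": [
    {"jaw": 0,"xyz": [0,0,0],"twist": 0},
    {"jaw": 0.3,"xyz": [0,0,0],"twist": 0},
    {"jaw": 0.3,"xyz": [0,0,0],"twist": 0},
    {"jaw": 0.3,"xyz": [0,0,0],"twist": 0}
  ]
}}

```text
time: 19.5
ee_pos: [0.5699, 0.3277, 0.1632]
tcp_rot: [178.6, 34.2, -151.5]
wrist_force: [0.6, -0.4, 0.2]
opening: 0.0557
grasp_force: 0.0
```

```bash
python3 - <<'E'
from h import *
o=sensors.get_obs();print(o['ee_pos'],o['tcp_rot'],o['wrist_force'])
go(W(.655,.019,.149))
E
```

```text
[0.56989977 0.3277381  0.16319806] [ 178.5767618    34.17265921 -151.47066062] [ 0.58222438 -0.43459463  0.19289903]
shift [ 9.8  0.4 10.5] twist 0
```

{"api": "apply_moves", "payload": {
  "motion": [
    {"jaw": 0.3,"xyz": [5,0,5],"twist": 0},
    {"jaw": 0.3,"xyz": [10,0,11],"twist": 0},
    {"jaw": 0.3,"xyz": [10,0,11],"twist": 0},
    {"jaw": 0.3,"xyz": [10,0,11],"twist": 0}
  ]
}}

```text
time: 20.0
ee_pos: [0.5679, 0.3271, 0.1486]
tcp_rot: [178.6, 34.2, -151.5]
wrist_force: [-0.0, 0.8, -1.0]
opening: 0.0554
grasp_force: 0.0
```

{"api": "apply_moves", "payload": {
  "motion": [
    {"jaw": 0,"xyz": [0,0,0],"twist": 0},
    {"jaw": -1,"xyz": [0,0,0],"twist": 0},
    {"jaw": -1,"xyz": [0,0,0],"twist": 0},
    {"jaw": -1,"xyz": [0,0,0],"twist": 0},
    {"jaw": -1,"xyz": [0,0,0],"twist": 0}
  ],
  "grip_force": 100
}}

```text
time: 20.62
ee_pos: [0.568, 0.3273, 0.1492]
tcp_rot: [178.6, 34.2, -151.5]
wrist_force: [-2.8, 0.3, 4.4]
opening: 0.0187
grasp_force: 97.9
```

{"api": "apply_moves", "payload": {
  "motion": [
    {"jaw": -1,"xyz": [-2,0,-3],"twist": 0},
    {"jaw": -1,"xyz": [-6,0,-8],"twist": 0},
    {"jaw": -1,"xyz": [-10,0,-14],"twist": 0},
    {"jaw": -1,"xyz": [-14,0,-20],"twist": 0},
    {"jaw": -1,"xyz": [-14,0,-20],"twist": 0}
  ]
}}

```text
time: 21.25
ee_pos: [0.5688, 0.3269, 0.1742]
tcp_rot: [178.6, 34.3, -151.5]
wrist_force: [0.8, -0.0, -6.1]
opening: 0.0185
grasp_force: 97.8
```

```bash
python3 - <<'E'
from h import *
o=sensors.get_obs();print(o['ee_pos'],o['tcp_rot'],o['wrist_force'],o['torque'],o['opening'],o['grasp_force'])
R=Ro.from_euler('xyz',o['tcp_rot'],degrees=True).inv()
print('up20',R.apply([0,0,20]),'back100',R.apply(np.r_[-uu*100,0]))
# grip centre offset from TCP = 12mm ahead along kettle x
t=np.array([.5848,-.086]);print('plate goal kept yaw', t-uu*.012)
P=camera_params('scene');p,d=camera('scene');im=p[:,:,::-1]
cv2.imwrite('pics/s7.png',cv2.resize(im[180:350,290:510],(770,595),interpolation=cv2.INTER_CUBIC))
E
```

```text
[0.56882584 0.32694221 0.17420949] [ 178.57069712   34.26792722 -151.47308605] [ 0.7686425  -0.03910306 -6.09575552] [-0.60973124  1.01043686 -0.02298991] 0.018522787933999585 97.77804136276245
up20 [-11.26127062   0.4122722  -16.52312972] back100 [ 82.64071322   1.80037921 -56.27851414]
plate goal kept yaw [ 0.57423427 -0.09168906]
```

View pics/s7.png

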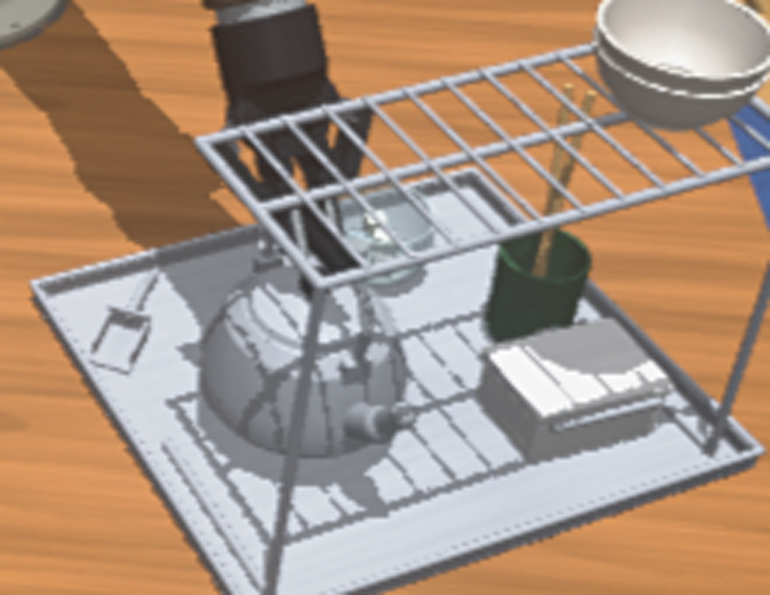

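The kettle hangs level and clear of the tray: body at (300,380) in the crop, gripper in front of the rail, bystanders undisturbed. Now backing out.

{"api": "apply_moves", "payload": {
  "motion": [
    {"jaw": -1,"xyz": [8,0,-8],"twist": 0},
    {"jaw": -1,"xyz": [21,0,-22],"twist": 0},
    {"jaw": -1,"xyz": [36,0,-40],"twist": 0},
    {"jaw": -1,"xyz": [52,0,-60],"twist": 0},
    {"jaw": -1,"xyz": [66,0,-81],"twist": 0}
  ]
}}

```text
time: 21.92
ee_pos: [0.48, 0.2764, 0.2026]
tcp_rot: [178.6, 34.1, -151.5]
wrist_force: [-0.3, 1.1, -5.1]
opening: 0.0187
grasp_force: 97.8
```

```bash
python3 - <<'E'
from h import *
o=sensors.get_obs();print(o['q'])
go((.46,.12,.29)); go((.5742,-.0917,.285))
E
```

```text
[ 29.50840898 -27.88937172 -30.65285919  53.08498104   0.88193936
   0.80560982]
shift [  27.4 -124.7 -127.3] twist 0
shift [  30.8 -365.2 -129.6] twist 0
```

{"api": "apply_moves", "payload": {
  "motion": [
    {"jaw": -1,"xyz": [6,-15,-22],"twist": 0},
    {"jaw": -1,"xyz": [12,-38,-48],"twist": 0},
    {"jaw": -1,"xyz": [18,-65,-75],"twist": 0},
    {"jaw": -1,"xyz": [23,-95,-103],"twist": 0},
    {"jaw": -1,"xyz": [27,-125,-127],"twist": 0}
  ]
}}

```text
time: 22.55
ee_pos: [0.4609, 0.1196, 0.2911]
tcp_rot: [178.6, 34.2, -151.4]
wrist_force: [0.2, 0.6, -5.3]
opening: 0.0189
grasp_force: 98.2
```

```bash
python3 - <<'E'
from h import *
o=sensors.get_obs();print(o['q'])
go((.5742,-.0917,.285))
E
```

```text
[  7.25540636 -35.55914267 -24.85058174  68.76149858  13.11691772
 -17.97178259]
shift [   4.7 -239.8   -1.6] twist 0
```

{"api": "apply_moves", "payload": {
  "motion": [
    {"jaw": -1,"xyz": [0,-24,0],"twist": 0},
    {"jaw": -1,"xyz": [1,-49,0],"twist": 0},
    {"jaw": -1,"xyz": [2,-74,0],"twist": 0},
    {"jaw": -1,"xyz": [2,-98,0],"twist": 0},
    {"jaw": -1,"xyz": [2,-120,0],"twist": 0}
  ]
}}

```text
time: 23.18
ee_pos: [0.5189, 0.0144, 0.2865]
tcp_rot: [178.6, 34.2, -151.5]
wrist_force: [-0.1, 1.4, -5.2]
opening: 0.0188
grasp_force: 98.2
```

{"api": "apply_moves", "payload": {
  "motion": [
    {"jaw": -1,"xyz": [0,-28,0],"twist": 0},
    {"jaw": -1,"xyz": [1,-56,0],"twist": 0},
    {"jaw": -1,"xyz": [2,-84,0],"twist": 0},
    {"jaw": -1,"xyz": [2,-108,-1],"twist": 0},
    {"jaw": -1,"xyz": [2,-119,-1],"twist": 0}
  ]
}}

```text
time: 23.8
ee_pos: [0.5755, -0.0904, 0.2835]
tcp_rot: [178.6, 34.1, -151.5]
wrist_force: [-0.6, 0.1, -5.3]
opening: 0.0187
grasp_force: 98.3
```

```bash
python3 - <<'E'
from h import *
o=sensors.get_obs();print(o['q'],o['ee_pos'],o['tcp_rot'])
go((.5742,-.0917,.285));go((.5742,-.0917,.226))
P=camera_params('scene');p,d=camera('scene');im=p[:,:,::-1];cv2.imwrite('pics/s8.png',im)
# plate centre re-measured from the earlier uncovered wrist view (w5): iron plate
Q=(.5848,-.086,.08);print(proj(Q,P))
w=cloud(d,P);a=w.reshape(-1,3);b=a[(a[:,2]>.15)&(a[:,2]<.2)&(abs(a[:,0]-.585)<.11)&(abs(a[:,1]+.086)<.09)];print(len(b),b.min(0),b.max(0))
E
```

```text
[-20.52264258 -12.95786931  -9.49060046  70.56909967  26.08193788
 -44.05372552] [ 0.57550379 -0.09041669  0.28354984] [ 178.5788933    34.14259179 -151.53383986]
shift [ 0.6 -0.5 -2.2] twist 0
shift [33.8 -1.7 46.6] twist 0
[[213.54489854 264.26329189]]
1048 [ 0.55737211 -0.15341278  0.15015666] [ 0.68496182 -0.00739756  0.19993044]
```

{"api": "apply_moves", "payload": {
  "motion": [
    {"jaw": -1,"xyz": [6,0,9],"twist": 0},
    {"jaw": -1,"xyz": [14,0,20],"twist": 0},
    {"jaw": -1,"xyz": [22,-1,32],"twist": 0},
    {"jaw": -1,"xyz": [28,-1,40],"twist": 0},
    {"jaw": -1,"xyz": [29,-1,42],"twist": 0}
  ]
}}

```text
time: 24.48
ee_pos: [0.5748, -0.0893, 0.2316]
tcp_rot: [178.5, 34.1, -151.5]
wrist_force: [-0.3, -0.7, -5.1]
opening: 0.0186
grasp_force: 98.2
```

{"api": "apply_moves", "payload": {
  "motion": [
    {"jaw": -1,"xyz": [1,0,1.5],"twist": 0},
    {"jaw": -1,"xyz": [2,0,3],"twist": 0},
    {"jaw": -1,"xyz": [2,0,3],"twist": 0}
  ]
}}

```text
time: 24.85
ee_pos: [0.5753, -0.0896, 0.2294]
tcp_rot: [178.6, 34.2, -151.5]
wrist_force: [0.3, 1.0, -5.0]
opening: 0.0185
grasp_force: 98.2
```

{"api": "apply_moves", "payload": {
  "motion": [
    {"jaw": -1,"xyz": [0.5,0,1],"twist": 0},
    {"jaw": -1,"xyz": [1.5,0,2],"twist": 0},
    {"jaw": -1,"xyz": [2,0,3],"twist": 0},
    {"jaw": -1,"xyz": [2,0,3],"twist": 0}
  ]
}}

```text
time: 25.35
ee_pos: [0.5752, -0.0894, 0.2256]
tcp_rot: [178.6, 34.2, -151.5]
wrist_force: [-0.3, -0.1, -5.9]
opening: 0.0188
grasp_force: 98.3
```

{"api": "apply_moves", "payload": {
  "motion": [
    {"jaw": -1,"xyz": [0.5,0,1],"twist": 0},
    {"jaw": -1,"xyz": [1,0,1.5],"twist": 0},
    {"jaw": -1,"xyz": [1,0,1.5],"twist": 0}
  ]
}}

```text
time: 25.72
ee_pos: [0.5755, -0.0892, 0.2254]
tcp_rot: [178.6, 34.3, -151.4]
wrist_force: [-6.9, 0.8, 3.7]
opening: 0.0185
grasp_force: 99.7
```

{"api": "apply_moves", "payload": {
  "motion": [
    {"jaw": -0.5,"xyz": [0,0,0],"twist": 0},
    {"jaw": -0.2,"xyz": [0,0,0],"twist": 0},
    {"jaw": 0.3,"xyz": [0,0,0],"twist": 0},
    {"jaw": 0.4,"xyz": [0,0,0],"twist": 0},
    {"jaw": 0.4,"xyz": [0,0,0],"twist": 0}
  ]
}}

```text
time: 26.35
ee_pos: [0.5753, -0.0894, 0.2238]
tcp_rot: [178.6, 34.2, -151.5]
wrist_force: [0.1, 0.4, 0.9]
opening: 0.0598
grasp_force: 0.0
```

{"api": "apply_moves", "payload": {
  "motion": [
    {"jaw": 0.4,"xyz": [0,0,-15],"twist": 0},
    {"jaw": 0.4,"xyz": [0,0,-40],"twist": 0},
    {"jaw": 0.4,"xyz": [0,0,-80],"twist": 0},
    {"jaw": 0.4,"xyz": [0,0,-120],"twist": 0},
    {"jaw": 0.4,"xyz": [0,0,-160],"twist": 0}
  ]
}}

```text
time: 26.98
ee_pos: [0.497, -0.1362, 0.3584]
tcp_rot: [178.7, 34.2, -151.4]
wrist_force: [1.1, -0.4, 0.8]
opening: 0.0596
grasp_force: 0.0
```

```bash
python3 - <<'E'
from h import *
Pt=camera_params('top');p,d=camera('top');a=cloud(d,Pt).reshape(-1,3)
Ps=camera_params('scene');p2,d2=camera('scene');b=cloud(d2,Ps).reshape(-1,3)
Pw=camera_params('wrist');p3,d3=camera('wrist');c=cloud(d3,Pw).reshape(-1,3)
for n,q in(('top',a),('scene',b),('wrist',c)):
    near=(abs(q[:,0]-.585)<.14)&(abs(q[:,1]+.085)<.14)
    for lo,hi in((.062,.073),(.078,.084),(.10,.15),(.222,.24)):
        m=q[near&(q[:,2]>lo)&(q[:,2]<hi)]
        if len(m)>20: print(n,lo,len(m),np.round(np.percentile(m[:,:2],[.5,50,99.5],axis=0),4).tolist(),'grip angle' if lo>.2 else '')
im=[cv2.cvtColor(x,cv2.COLOR_RGB2GRAY) for x in (p,)]
o0=cv2.imread('pics/top0.png');df=cv2.absdiff(o0,p[:,:,::-1]).max(2);
for n,(u0,v0,u1,v1) in {'sugar':(160,225,190,256),'cup':(122,205,153,233),'scoop':(225,195,245,235),'butter':(115,190,150,215)}.items(): print(n,(df[v0:v1,u0:u1]>60).mean().round(3))
E
```

```text
top 0.062 1551 [[0.467, -0.1991], [0.5896, -0.058], [0.7025, 0.0328]] 
top 0.078 427 [[0.4952, -0.1745], [0.5485, -0.0707], [0.6784, 0.0045]] 
top 0.1 520 [[0.5153, -0.1552], [0.5648, -0.0481], [0.6742, -0.0102]] 
top 0.222 182 [[0.5379, -0.1116], [0.5878, -0.0821], [0.6375, -0.0555]] grip angle
scene 0.062 2195 [[0.4722, -0.1971], [0.6591, -0.0466], [0.705, 0.0347]] 
scene 0.078 592 [[0.5323, -0.1711], [0.6429, -0.0598], [0.6783, 0.0083]] 
scene 0.1 1083 [[0.5702, -0.1511], [0.6476, -0.067], [0.6848, -0.0069]] 
scene 0.222 215 [[0.5433, -0.1094], [0.6014, -0.0769], [0.6393, -0.0529]] grip angle
wrist 0.062 13045 [[0.4687, -0.1974], [0.5177, -0.1277], [0.7002, 0.0297]] 
wrist 0.078 5830 [[0.4952, -0.1727], [0.5267, -0.1201], [0.647, 0.004]] 
wrist 0.1 5676 [[0.5153, -0.1553], [0.5336, -0.1164], [0.622, -0.022]] 
wrist 0.222 1716 [[0.5388, -0.1108], [0.5736, -0.0901], [0.6348, -0.0554]] grip angle
sugar 0.0
cup 0.0
scoop 0.0
butter 0.0
```

```bash
python3 -c "
from workcell import bot
print(bot.job_done())"
```

```text
the job is handed in; nothing more can be done
None
```

I've handed in the job: the pan stands on the trivet and the kettle on the hot plate (both within about 10 mm of centre by camera), and the butter box, cup, sugar bowl and scoop have not moved in the top view; no verdict came back.

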